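# Bring the red place of a topping carousel to the front and put its pot back

## Robot

A 7-joint arm with a two-finger parallel gripper is mounted at the origin on the work surface. World frame = base frame: x ahead of the robot, y to its left, z up, the work surface at z = 0. Lengths are in m, angles in rad, forces in N, time in s.
With the tool pointing down it reaches from about 0.425 to 0.875 m from the base axis. Payload 8.4 kg.
Tool frame: the origin (TCP) lies midway between the tips of the shut fingers; the grasp point (between the pads) lies 19 mm behind it (arm.grasp_offset is the distance from the TCP to the grasp point, in m); z points along the fingers, y is the line along which they close (so a half turn about z gives the same grasp; the last joint's range is limited). The gripper opens to 87 mm and grips with 3 to 60 N. Pads are 19 mm wide; open, the fingers measure 117 mm over their backs; the gripper's body (75 mm by 190 mm) begins 51 mm behind the grasp point.
Start: joints at [1.202, 0.333, 0.04, 1.465, -0.013, 1.343, -0.059], TCP at [0.173, -0.626, 0.197] pointing down, gripper open.
Joint ranges: [-2.58, 2.58], [-0.38, 2.09], [-1.3, 1.39], [0.25, 2.4], [-1.5, 4.64], [0.08, 2.09], [-2.65, 2.65]. Speed limits (rad/s): [2.22, 2.22, 2.79, 2.79, 3.14, 3.14, 3.14].

## Interface

Orientations are given as a unit quaternion [w, x, y, z].
In Python, from workcell import arm gives the robot as it stands.
- The arm moves only by the tool move_arm, never from a script. Its argument "rows" is a list of rows, each a list of 3 entries, a list of its own where there are three numbers: the shift along the world's x, y, z normalised to -1 to 1, where 1 is 0.02 m, then the turn about the world's z normalised to -1 to 1, where 1 is 0.12 rad, then the opening, from 0 (shut) to 1 (fully open). A call has 1 to 5 rows; each row shifts and turns the commanded pose from where the row before left it; what a row does not reach is not made up. A row lasts 1/8 s, in which the tool goes at most 62.5 mm and 10.7 degrees, less where a joint would pass 70% of its speed; a pose out of reach is approached as far as the arm can. A call with a number of a shift or a turn outside -1 to 1 is refused whole. A call with a gripper value outside its range is refused whole. The fingers move at their own pace and stop on an object; "squeeze" is the grip in N (left out, the last holds). Time passes only in rows, so rows that do not move let the fingers close. It gives the time, the measured TCP pose, the force, the opening and the grip force at its end, in the units of the state.
- arm.get_obs(): the state, without advancing time (a new reading comes with each control period).
- arm.get_image(name): name is "scene" or "side" or "wrist"; returns a dict with "color" (420x560x3 uint8, blue, green, red), "intrinsics" (3x3 intrinsics, pixels), "xyz" and "rotation" of the camera in the world; the wrist camera has in their place "T_tool_cam" (4x4, takes a point from camera to tool coordinates, whose origin is the TCP and whose axes are the flange's). Camera axes: x right, y down, z forward; pixel columns grow to the right and rows downward; lengths in m; the calibration is good to about 2 mm. A picture is of the moment at which its call begins: read the wrist's pose just before it. There is no depth.
- arm.hand_in(): hands the job in; it is judged then, once.
The state is a dict: "time_s": time; "joints": joint angles; "dq": joint speeds; "tau": joint torques, N m; "ee_pos": TCP position; "tool_rot": TCP orientation; "contact_force": force on the tool from outside, world axes, zero at the start; "wrist_torque": the same for the moment, N m; "gripper_width": opening from 0.0 (shut) to 1.0 (fully open); "grasp_force": force on a finger pad.
Only numpy, scipy, OpenCV 4.12 (cv2) and the standard library are available. Lean on these libraries where they do the work, as an engineer would, in place of code of your own. Each camera call takes 0.05 s, during which the arm holds its last target. There are 200 camera calls.

## Task

On the drinks counter, first turn the topping carousel, pushing only on its sprung ribbed rim and never leaning on it hard, until the empty red-collared place faces the yellow pointer, and let it stop there. Then pick up the loose red-lidded pot, keep it upright, and set it gently fully home in the red collar, leaving the place facing the pointer. Do not let the robot touch the red collar or the other pots on the carousel, leave the steel shaker and the squeeze bottle alone, and let go at the end.

Things in the scene. Friction and masses are not known exactly. Their poses are not given: they have to be found in the camera images.
- plinth: Fixed black round foot of the carousel, 210 mm across, origin at the centre of its underside on the counter; the carousel's vertical axis goes through it. Its -x axis is the carousel's front: a yellow pointer tab, its top 16 mm above the counter, sticks out there from 152 to 180 mm from the axis.
- deck (a joint): Angle (rad) of the carousel's round white deck about the vertical axis, growing anticlockwise seen from above; 0 when the red place faces the pointer. At angle q the red place's centre is 72 mm from the axis, in the direction of the plinth's -x axis turned by q. Starts at 0.8 to 2.2: turn it clockwise. It stays where left; turning it takes 0.65 N m, about 4.9 N along the rim.
- deck_centre (a point): Point on the carousel's axis, 65 mm above the counter: centre of the flat top of the deck (216 mm across). Around the deck, and turning with it, runs a separate grey ribbed rim ring, flat on top, 110 to 150 mm from the axis. It is the part to push: rest closed fingertips on it 132 mm from the axis, press down and drag round in an arc; any stretch of it will do.
- front_rim (a point): Point fixed to the plinth, 132 mm from the axis at the pointer, 65 mm above the counter. The rim rides on a spring (2 N per mm, sinks at most 15 mm); its weight is unknown, so its top stands 58 to 72 mm above the counter and must be felt for. Tip friction is about 1, give or take a fifth: 8 to 11 N down drags it with little slip. Over 16 N of push in all harms the carousel.
- front_place (a point): Point fixed to the plinth, on its front line 72 mm from the axis, 65 mm above the counter: where the red place's centre must come to stand. The red place is a red disc on the deck inside a red collar (inner diameter 56 mm, outer 63 mm, 14 mm high above the deck); a red stripe on the rim marks it too. The robot must not touch the collar (the pot may).
- pot_red: Loose round glass pot with a red lid, 50 mm diameter, 62 mm high, about 0.18 kg, standing on the counter beside the carousel, left or right; origin at the centre of its underside. When home in the collar its underside rests on the deck's top, inside the collar. More than 35 N between pot and carousel is too rough.
- pot_green: Pot with a green lid fixed on the deck 72 mm from the axis, 50 mm diameter, its top 62 mm above the deck: not to be touched. Seen from above it stands a quarter turn clockwise from the red place.
- pot_yellow: Pot with a yellow lid fixed on the deck opposite the red place, same size, not to be touched.
- pot_white: Pot with a white lid fixed on the deck 72 mm from the axis, a quarter turn anticlockwise from the red place, same size, not to be touched.
- collar: The red collar on the deck that is described under front_place; origin at the centre of its lower edge.
- shaker: Loose steel cup, 68 mm across, 100 mm high, standing on the side of the carousel where the red pot is not; origin at the centre of its underside. Leave alone.
- squeezy: Loose white squeeze bottle with a red cap, 60 mm diameter, 110 mm high, standing to the right of the carousel, further from the robot than the pot or shaker there; origin at the centre of its underside. Leave alone.
There are look-alikes about, which are no part of the job. Several things look just like the pot_red: the one meant starts nearest to the robot's base.

How it is judged:
On the way:
1. the carousel stands with its empty red place facing the pointer (within 0.1 rad), the red pot not yet moved from its place (value of joint deck between -0.1 and 0.1 rad and velocity of joint deck between -0.1 and 0.1 rad/s and distance of pot_red from where it was at the start of the episode below 0.03 m), for 0.3 s.
At the end, for the whole second after the job is handed in: The deck stands within 0.1 rad of the red place facing the pointer; the red pot is released, upright (within 0.08 rad) and at rest, its underside on the deck inside the collar (no higher than 70 mm above the counter), its centre within 12 mm of front_place (value of joint deck between -0.1 and 0.1 rad and horizontal distance between pot_red and front_place below 0.012 m and z of pot_red in the frame of plinth between 0.06 and 0.07 m and angle between pot_red's own z axis and vertical below 0.08 rad and linear speed of pot_red below 0.02 m/s); the robot touches nothing.
It fails at once if the robot pushes on the carousel with more than 16 N (contact force between any of the fingers, the arm and deck above 16 N).
It fails at once if the robot touches the red collar or a pot fixed on the carousel (more than 1 N) (contact force between any of the arm, the fingers and collar above 1 N or contact force between any of the fingers, the arm and pot_green above 1 N or contact force between any of the fingers, the arm and pot_yellow above 1 N or contact force between any of the fingers, the arm and pot_white above 1 N).
It fails at once if the red pot is slammed or pressed into the carousel with more than 35 N (contact force between pot_red and deck above 35 N).
It fails at once if the red pot is tipped by more than 0.5 rad (angle between pot_red's own z axis and vertical above 0.5 rad).
It fails at once if the shaker or the squeeze bottle is shifted by more than 20 mm (distance of any of shaker, squeezy from where it was at the start of the episode above 0.02 m).
It also fails if it takes over 72 s, if anything falls off the work surface, if the arm or the gripper's body presses on something with over 40 N, if the wrist force passes 120 N, or if a joint passes its speed limit or range.

## Working session

There is one attempt and no reset: what is moved stays moved. The work goes in short steps, Python scripts to look and compute and a tool call to move; the robot and the scene stay as the last step left them, time stands still between calls to the robot, and variables do not carry over. Pictures are saved under pics/ and viewed, at most 10 in all, crops included, and the job is handed in when it is done.

Besides the shell and the picture viewer there is one more tool, called after "Request:" by a JSON object that holds its "fn" and its "kwargs", one argument or row to a line. move_arm: Moves the arm, as the interface text tells. Scaled input: -1 to 1 covers 0.02 m each way for a shift and 0.12 rad each way for a turn. Its arguments: {"type":"object","properties":{"rows":{"type":"array","items":{"type":"array"}},"squeeze":{"type":"number"}},"required":["rows"]}

```bash
mkdir -p pics; ls
cat > h.py <<'E'
import numpy as np, cv2
from workcell import arm
def grab(n,f):
    d=arm.get_image(n); cv2.imwrite('pics/'+f+'.png',d['color']); np.save('pics/'+f+'.npy',d,allow_pickle=True); return d
def load(f): return np.load('pics/'+f+'.npy',allow_pickle=True).item()
def ray(d,uv,z):
    K=np.array(d['intrinsics']);R=np.array(d['rotation']);c=np.array(d['xyz'])
    v=R@np.linalg.solve(K,[uv[0],uv[1],1.]); return c+v*(z-c[2])/v[2]
def proj(d,p):
    K=np.array(d['intrinsics']);R=np.array(d['rotation']);c=np.array(d['xyz'])
    q=K@(R.T@(np.array(p)-c)); return q[:2]/q[2]
E
python3 - <<'E'
from h import *
print(arm.get_obs())
for n in ('scene','side'):
    d=grab(n,n+'0'); print(n,d['xyz'],np.round(d['rotation'],3).tolist(),d['intrinsics'])
E
```

```text
pics
{'time_s': 0.0, 'joints': array([ 1.20178944,  0.33391804,  0.03988843,  1.46625102, -0.01337182,
        1.34330048, -0.05849032]), 'dq': array([-0.00040741, -0.00036959, -0.00031076,  0.00027056,  0.00130523,
       -0.00061952,  0.00064985]), 'tau': array([ 8.48287782e-04, -6.56365514e+01,  1.33547343e+00, -4.03796303e+01,
       -5.97399473e-02,  4.50104848e-02,  1.77777792e-04]), 'ee_pos': array([ 0.1730706 , -0.62601467,  0.19576482]), 'tool_rot': array([-7.85713824e-04,  9.90914991e-01,  1.34487290e-01, -1.78239305e-04]), 'contact_force': array([-0.07952362, -0.4443137 ,  0.3123334 ]), 'wrist_torque': array([-0.00013307,  0.07146144,  0.04044762]), 'grasp_force': 0.0, 'gripper_width': 0.9942055760070754}
scene [0.88036251 0.58042496 0.67459648] [-0.102, 0.242, 0.885, -0.383] [[405.1386212    0.         282.8789883 ]
 [  0.         405.1386212  208.46550723]
 [  0.           0.           1.        ]]
side [ 0.50280549 -0.58963057  0.72644795] [-0.379, 0.925, -0.033, 0.015] [[414.33133885   0.         281.75276878]
 [  0.         414.33133885 205.90869123]
 [  0.           0.           1.        ]]
```

Run:
```python
s=open('h.py').read().replace("R=np.array(d['rotation'])","R=rot(d['rotation'])").replace("def grab","from scipy.spatial.transform import Rotation as Ro\ndef rot(q): q=np.array(q); return Ro.from_quat(q[[1,2,3,0]]).as_matrix() if q.size==4 else q\ndef grab",1)
open('h.py','w').write(s)
from h import *
for f in('scene0','side0'):
    d=load(f); print(rot(d['rotation'])[:,2], ray(d,(280,210),0))
```

```text
[-0.36731681 -0.62926458 -0.684912  ] [ 0.52732177 -0.03825572  0.        ]
[ 0.05201005  0.69938082 -0.71285442] [0.55053507 0.10944605 0.        ]
```

View pics/scene0.png

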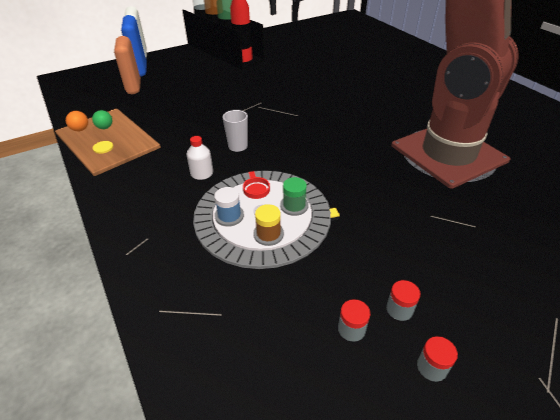

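View pics/side0.png

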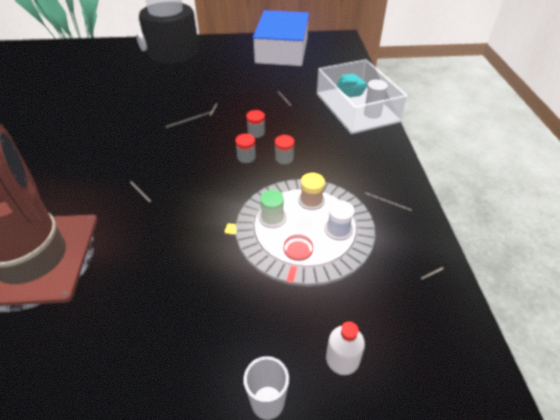

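```bash
cat > m.py <<'E'
from h import *
def tri(a,pa,b,pb):
    A=[];B=[]
    for d,p in((a,pa),(b,pb)):
        c=np.array(d['xyz']);v=ray(d,p,0)-c;v/=np.linalg.norm(v);P=np.eye(3)-np.outer(v,v);A.append(P);B.append(P@c)
    return np.linalg.solve(A[0]+A[1],B[0]+B[1])
def blobs(img,col,amin=25):
    h=cv2.cvtColor(img,cv2.COLOR_BGR2HSV)
    r={'red':[((0,120,90),(9,255,255)),((171,120,90),(180,255,255))],'green':[((50,110,60),(85,255,255))],'yellow':[((21,140,110),(34,255,255))]}[col]
    m=sum(cv2.inRange(h,*x) for x in r)
    n,l,s,c=cv2.connectedComponentsWithStats(m)
    return [(np.round(c[i],1).tolist(),s[i].tolist()) for i in range(1,n) if s[i][4]>=amin]
E
python3 - <<'E'
from m import *
a,b=load('scene0'),load('side0')
for n,d in(('scene',a),('side',b)):
  for c in('red','green','yellow'):
    for x,s in blobs(d['color'],c): print(n,c,x,s,[np.round(ray(d,x,z)[:2],3).tolist() for z in(.016,.055,.07,.12)])
E
```

```text
scene red [239.4, 12.0] [230, 0, 20, 25, 427] [[-0.004, -1.347], [0.048, -1.233], [0.068, -1.189], [0.135, -1.043]]
scene red [489.1, 74.2] [451, 0, 67, 142, 2243] [[-0.482, -0.256], [-0.401, -0.206], [-0.37, -0.187], [-0.267, -0.124]]
scene red [246.6, 54.2] [242, 47, 10, 15, 128] [[0.195, -0.874], [0.236, -0.788], [0.251, -0.754], [0.303, -0.644]]
scene red [485.6, 63.0] [470, 53, 24, 28, 60] [[-0.55, -0.327], [-0.465, -0.274], [-0.433, -0.253], [-0.324, -0.184]]
scene red [451.7, 160.1] [392, 129, 118, 59, 2108] [[0.037, 0.045], [0.087, 0.076], [0.106, 0.089], [0.17, 0.129]]
scene red [195.6, 140.7] [190, 136, 12, 11, 111] [[0.599, -0.4], [0.615, -0.342], [0.622, -0.32], [0.643, -0.245]]
scene red [255.8, 186.5] [243, 171, 27, 28, 466] [[0.545, -0.129], [0.565, -0.087], [0.572, -0.071], [0.598, -0.017]]
scene red [405.0, 293.2] [391, 280, 30, 27, 632] [[0.446, 0.303], [0.471, 0.32], [0.481, 0.326], [0.514, 0.347]]
scene red [355.0, 313.3] [340, 299, 31, 30, 693] [[0.556, 0.289], [0.576, 0.306], [0.583, 0.313], [0.608, 0.335]]
scene red [440.1, 352.2] [423, 336, 35, 33, 872] [[0.47
[... 1073 characters left out ...]
 0.29], [0.569, 0.223]]
side red [5.3, 178.3] [1, 174, 10, 9, 25] [[-0.147, 0.257], [-0.111, 0.211], [-0.097, 0.193], [-0.052, 0.133]]
side red [30.8, 191.0] [27, 183, 11, 17, 65] [[-0.065, 0.204], [-0.034, 0.16], [-0.022, 0.143], [0.018, 0.087]]
side red [5.0, 209.0] [0, 200, 14, 19, 167] [[-0.104, 0.144], [-0.071, 0.104], [-0.058, 0.088], [-0.015, 0.036]]
side red [54.9, 267.3] [0, 215, 97, 89, 2964] [[0.067, -0.039], [0.091, -0.069], [0.1, -0.081], [0.131, -0.12]]
side red [291.2, 274.4] [288, 268, 7, 13, 60] [[0.56, -0.092], [0.557, -0.12], [0.555, -0.13], [0.551, -0.165]]
side red [349.3, 329.8] [341, 321, 19, 20, 278] [[0.656, -0.224], [0.648, -0.244], [0.645, -0.252], [0.634, -0.277]]
```

```bash
cat > rim.py <<'E'
from m import *
from scipy.optimize import least_squares
def hull(d,seed,thr=45):
    g=cv2.cvtColor(d['color'],cv2.COLOR_BGR2HSV); m=((g[...,2]>thr)&~((g[...,0]>20)&(g[...,0]<36)&(g[...,1]>120))).astype(np.uint8)
    m=cv2.morphologyEx(m,cv2.MORPH_OPEN,np.ones((5,5)))
    n,l,s,c=cv2.connectedComponentsWithStats(m); i=l[seed[1],seed[0]]
    cs,_=cv2.findContours((l==i).astype(np.uint8),cv2.RETR_EXTERNAL,cv2.CHAIN_APPROX_NONE)
    return s[i],cv2.convexHull(max(cs,key=len))[:,0].astype(float)
def circ(d,h,z):
    P=np.array([ray(d,p,z)[:2] for p in h])
    r=least_squares(lambda x:np.hypot(*(P-x[:2]).T)-x[2],[*P.mean(0),.15],loss='soft_l1',f_scale=.001)
    return np.r_[r.x,np.sqrt(np.mean(r.fun**2))]
E
python3 - <<'E'
from rim import *
a,b=load('scene0'),load('side0')
ha=hull(a,(250,215)); hb=hull(b,(300,215)); print(ha[0],hb[0],len(ha[1]),len(hb[1]))
for z in(.045,.055,.06,.065,.07,.075): print(z,np.round(circ(a,ha[1],z),4),np.round(circ(b,hb[1],z),4))
# lids top
for n,d,s in(('scene',a,(405,293)),('side',b,(245,140))):
    pass
for p,q in(((405.,293.2),(244.7,140.5)),((355,313.3),(284.1,141.6)),((440.1,352.2),(255.1,116))): print('pot',tri(a,p,b,q))
# side pointer, stripe, etc (looser yellow)
h=cv2.cvtColor(b['color'],cv2.COLOR_BGR2HSV);m=cv2.inRange(h,(20,90,90),(36,255,255))
n,l,s,c=cv2.connectedComponentsWithStats(m)
for i in range(1,n):
    if s[i][4]>20: print(c[i],s[i],ray(b,c[i],.016)[:2],ray(b,c[i],.12)[:2])
out=np.hstack([cv2.resize(a['color'][255:395,310:500],None,fx=2,fy=2),cv2.resize(b['color'][90:190,200:320],None,fx=2.8,fy=2.8)]); 
cv2.imwrite('pics/crop1.png',out) if False else None
A=cv2.resize(a['color'][260:390,320:480],(400,325));B=cv2.resize(b['color'][95:175,215:313],(398,325));cv2.imwrite('pics/crop1.png',np.hstack([A,B]))
E
```

```text
[  193   170   138    99 10245] [     0      0    560    420 112066] 47 11
0.045 [ 0.5902 -0.0092  0.1555  0.0013] [0.7572 0.8913 1.2122 0.1306]
0.055 [5.948e-01 2.000e-04 1.530e-01 1.200e-03] [0.7535 0.8696 1.1945 0.1287]
0.06 [0.5971 0.0048 0.1518 0.0012] [0.7516 0.8587 1.1856 0.1278]
0.065 [0.5994 0.0095 0.1505 0.0012] [0.7498 0.8478 1.1767 0.1268]
0.07 [0.6017 0.0142 0.1493 0.0012] [0.7479 0.837  1.1678 0.1258]
0.075 [0.604  0.0189 0.1481 0.0012] [0.746  0.8261 1.1589 0.1249]
pot [0.47105475 0.32008561 0.05615998]
pot [0.57591009 0.30729877 0.05678673]
pot [0.50208963 0.4345037  0.05682841]
[312.54245283 181.83018868] [301 172  25  22 424] [0.63925703 0.18778411] [0.61928236 0.07398108]
[229.95934959 228.64227642] [224 223  12  12 123] [0.43149216 0.04319549] [ 0.44193147 -0.04944171]
```

View pics/crop1.png

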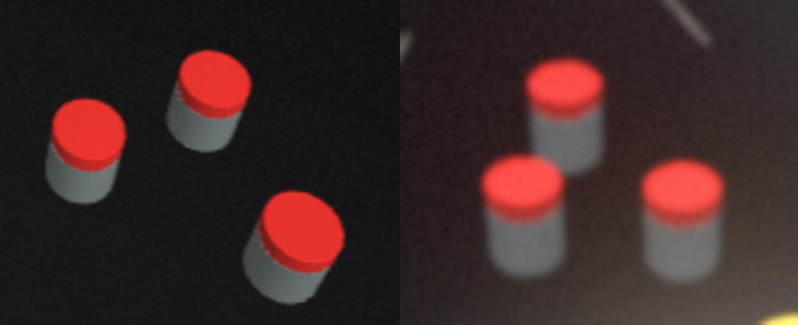

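Run:
```python
from rim import *
a,b=load('scene0'),load('side0')
for thr in(70,85,100,115):
    s,h=hull(b,(300,215),thr); print(thr,s,len(h))
    if s[2]<200:
        for z in(.055,.06,.065,.07): print(z,np.round(circ(b,h,z),4))
p,q=(267.4,215.4),(312.5,181.8); print('yellow',tri(a,p,b,q))
print('pointer',tri(a,(334,212.5),b,(230,228.6)))
```

```text
70 [  211   133   179   164 18973] 32
0.055 [0.5888 0.0588 0.217  0.032 ]
0.06 [0.5881 0.054  0.2154 0.0317]
0.065 [0.5875 0.0492 0.2138 0.0315]
0.07 [0.5868 0.0443 0.2122 0.0313]
85 [  221   168   160   120 13881] 38
0.055 [0.5902 0.0236 0.1744 0.0063]
0.06 [0.5895 0.0191 0.1731 0.0063]
0.065 [0.5889 0.0145 0.1718 0.0062]
0.07 [0.5882 0.0099 0.1705 0.0062]
100 [  228   175   149   112 12312] 47
0.055 [0.5934 0.0089 0.1574 0.0035]
0.06 [0.5927 0.0044 0.1562 0.0035]
0.065 [ 0.5921 -0.      0.155   0.0035]
0.07 [ 0.5914 -0.0045  0.1539  0.0034]
115 [  228   175   148   111 11923] 45
0.055 [0.5961 0.0075 0.1535 0.0042]
0.06 [0.5954 0.003  0.1524 0.0042]
0.065 [ 0.5947 -0.0014  0.1513  0.0042]
0.07 [ 0.594  -0.0059  0.1501  0.0041]
yellow [0.61926086 0.0731727  0.12073628]
pointer [0.43037345 0.04640071 0.01324821]
```

Of the three red-lidded pots, A (scene 405,293; side 245,140) is 0.570 m from the base. B (355,313 / 284,142) is 0.653 m away and C (440,352 / 255,116) 0.664 m. A is the one meant, and the crop shows it as the pot closest to the robot. The pictures also give the carousel centre as about (0.596, 0.004), the pointer direction as 165.6°, the red place at 251.4° (q≈1.50), and the rim top at roughly 60 mm.

I'll move above the rim at the red stripe, with the fingers shut.

Request:
{"fn": "move_arm", "kwargs": {
  "rows": [
    [[0.76,1,0],0.32,0],
    [[0.76,1,0],0.32,0],
    [[0.76,1,0],0.32,0],
    [[0.76,1,0],0.32,0],
    [[0.76,1,0],0.32,0]
  ]
}}

```text
time_s: 0.72
ee_pos: [0.2504, -0.525, 0.1968]
tool_rot: [0.0, 0.973, 0.23, 0.0]
contact_force: [-0.5, 0.0, -0.1]
gripper_width: 0.518
grasp_force: 0.0
```

Request:
{"fn": "move_arm", "kwargs": {
  "rows": [
    [[0.76,1,0],0.32,0],
    [[0.76,1,0],0.32,0],
    [[0.76,1,0],0.32,0],
    [[0.76,1,0],0.32,0],
    [[0.76,1,0],0.32,0]
  ]
}}

```text
time_s: 1.35
ee_pos: [0.3262, -0.4251, 0.1967]
tool_rot: [0.0, 0.947, 0.322, 0.0]
contact_force: [0.6, -0.0, -0.4]
gripper_width: 0.019
grasp_force: 0.0
```

Request:
{"fn": "move_arm", "kwargs": {
  "rows": [
    [[0.76,1,0],0.32,0],
    [[0.76,1,0],0.32,0],
    [[0.76,1,0],0.32,0],
    [[0.76,1,0],0.32,0],
    [[0.76,1,0],0.32,0]
  ]
}}

```text
time_s: 1.98
ee_pos: [0.4022, -0.3251, 0.1967]
tool_rot: [0.0, 0.911, 0.412, 0.0]
contact_force: [0.7, 0.9, 0.2]
gripper_width: 0.007
grasp_force: 0.0
```

Request:
{"fn": "move_arm", "kwargs": {
  "rows": [
    [[0.76,1,0],0.32,0],
    [[0.76,1,0],0.32,0],
    [[0.76,1,0],0.32,0],
    [[0.76,1,0],0.32,0],
    [[0.76,1,0],0.32,0]
  ]
}}

```text
time_s: 2.6
ee_pos: [0.4782, -0.2251, 0.1966]
tool_rot: [-0.0, 0.868, 0.497, 0.0]
contact_force: [0.4, -0.8, 0.7]
gripper_width: 0.004
grasp_force: 0.0
```

Request:
{"fn": "move_arm", "kwargs": {
  "rows": [
    [[0.76,1,0],0.32,0],
    [[0.76,1,0],0.32,0],
    [[0.76,1,0],0.32,0],
    [[0.76,1,0],0.32,0],
    [[0.76,1,0],0.32,0]
  ]
}}

```text
time_s: 3.22
ee_pos: [0.5542, -0.1251, 0.1966]
tool_rot: [-0.0, 0.816, 0.578, -0.0]
contact_force: [-0.5, 0.1, 0.5]
gripper_width: 0.001
grasp_force: 0.0
```

Request:
{"fn": "move_arm", "kwargs": {
  "rows": [
    [[0,0,-1],0,0],
    [[0,0,-1],0,0],
    [[0,0,-1],0,0],
    [[0,0,-1],0,0],
    [[0,0,-1],0,0]
  ]
}}

```text
time_s: 3.85
ee_pos: [0.5538, -0.1258, 0.096]
tool_rot: [-0.0, 0.816, 0.577, 0.0]
contact_force: [-0.1, 0.3, -0.2]
gripper_width: 0.004
grasp_force: 0.0
```

Run:
```python
from h import *
for i in range(4):
    o=arm.get_obs(); print(np.round(o['contact_force'],2),o['ee_pos'])
    d=grab(['side','wrist','scene','side'][i],'b%d'%i)
```

```text
[-0.1   0.32 -0.16] [ 0.55380351 -0.12576158  0.09596021]
[-0.54 -0.61 -1.84] [ 0.55222375 -0.12552245  0.09320032]
[-1.03 -0.72 -0.7 ] [ 0.55223622 -0.12558797  0.09449756]
[-0.44  1.12  0.76] [ 0.55296509 -0.12574248  0.09588736]
```

View pics/b0.png

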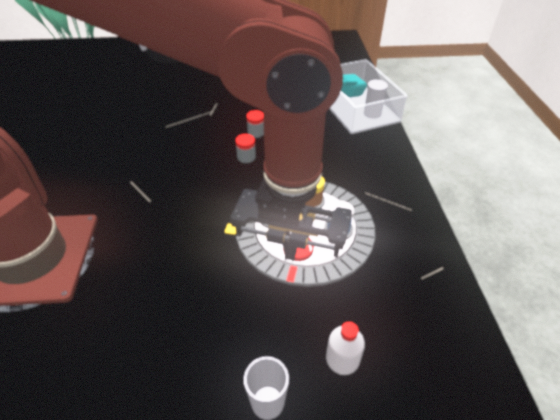

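Run:
```python
from h import *
b=load('b0'); print(proj(b,[.554,-.126,.096]),proj(b,[.554,-.126,.06]),proj(b,[.554,-.126,.166]))
```

```text
[290.51216283 264.55299058] [290.20128166 275.71975709] [291.17953219 240.58126599]
```

Request:
{"fn": "move_arm", "kwargs": {
  "rows": [
    [[0,0,-0.6],0,0],
    [[0,0,-0.5],0,0],
    [[0,0,0],0,0]
  ]
}}

```text
time_s: 4.42
ee_pos: [0.5525, -0.1264, 0.0737]
tool_rot: [-0.001, 0.817, 0.577, -0.001]
contact_force: [-0.1, 0.1, 1.0]
gripper_width: 0.002
grasp_force: 0.0
```

Request:
{"fn": "move_arm", "kwargs": {
  "rows": [
    [[0,0,-0.1],0,0],
    [[0,0,-0.1],0,0],
    [[0,0,0],0,0]
  ]
}}

```text
time_s: 4.8
ee_pos: [0.5533, -0.1265, 0.0707]
tool_rot: [0.0, 0.817, 0.577, 0.0]
contact_force: [-0.5, -0.8, 0.1]
gripper_width: 0.003
grasp_force: 0.0
```

Request:
{"fn": "move_arm", "kwargs": {
  "rows": [
    [[0,0,-0.1],0,0],
    [[0,0,0],0,0],
    [[0,0,0],0,0]
  ]
}}

```text
time_s: 5.18
ee_pos: [0.5532, -0.1265, 0.0687]
tool_rot: [-0.0, 0.817, 0.577, -0.0]
contact_force: [0.2, 0.1, -0.1]
gripper_width: 0.005
grasp_force: 0.0
```

Request:
{"fn": "move_arm", "kwargs": {
  "rows": [
    [[0,0,-0.1],0,0],
    [[0,0,0],0,0],
    [[0,0,0],0,0]
  ]
}}

```text
time_s: 5.55
ee_pos: [0.5532, -0.1265, 0.0666]
tool_rot: [-0.0, 0.817, 0.577, -0.0]
contact_force: [-0.6, 0.5, -0.2]
gripper_width: 0.005
grasp_force: 0.0
```

Request:
{"fn": "move_arm", "kwargs": {
  "rows": [
    [[0,0,-0.1],0,0],
    [[0,0,0],0,0],
    [[0,0,0],0,0]
  ]
}}

```text
time_s: 5.92
ee_pos: [0.5532, -0.1264, 0.0646]
tool_rot: [-0.0, 0.817, 0.577, -0.0]
contact_force: [-0.1, 0.4, -0.1]
gripper_width: 0.003
grasp_force: 0.0
```

Request:
{"fn": "move_arm", "kwargs": {
  "rows": [
    [[0,0,-0.1],0,0],
    [[0,0,0],0,0],
    [[0,0,0],0,0]
  ]
}}

```text
time_s: 6.3
ee_pos: [0.5532, -0.1265, 0.0626]
tool_rot: [-0.0, 0.817, 0.577, -0.0]
contact_force: [-0.4, -0.1, -0.2]
gripper_width: 0.007
grasp_force: 0.0
```

Request:
{"fn": "move_arm", "kwargs": {
  "rows": [
    [[0,0,-0.1],0,0],
    [[0,0,0],0,0],
    [[0,0,0],0,0]
  ]
}}

```text
time_s: 6.68
ee_pos: [0.5532, -0.1265, 0.0606]
tool_rot: [-0.0, 0.817, 0.577, -0.0]
contact_force: [0.0, 0.2, 0.7]
gripper_width: 0.002
grasp_force: 0.0
```

Request:
{"fn": "move_arm", "kwargs": {
  "rows": [
    [[0,0,-0.1],0,0],
    [[0,0,0],0,0],
    [[0,0,0],0,0]
  ]
}}

```text
time_s: 7.05
ee_pos: [0.5532, -0.1265, 0.0586]
tool_rot: [-0.0, 0.817, 0.577, -0.0]
contact_force: [0.8, -0.1, -0.4]
gripper_width: 0.007
grasp_force: 0.0
```

Request:
{"fn": "move_arm", "kwargs": {
  "rows": [
    [[0,0,-0.05],0,0],
    [[0,0,0],0,0],
    [[0,0,0],0,0]
  ]
}}

```text
time_s: 7.42
ee_pos: [0.5532, -0.1264, 0.0576]
tool_rot: [-0.0, 0.817, 0.577, 0.0]
contact_force: [-0.5, 0.0, 0.4]
gripper_width: 0.001
grasp_force: 0.0
```

Request:
{"fn": "move_arm", "kwargs": {
  "rows": [
    [[0,0,-0.1],0,0],
    [[0,0,0],0,0],
    [[0,0,0],0,0]
  ]
}}

```text
time_s: 7.8
ee_pos: [0.5532, -0.1265, 0.0556]
tool_rot: [-0.0, 0.817, 0.577, -0.0]
contact_force: [-0.3, 0.2, 0.8]
gripper_width: 0.004
grasp_force: 0.0
```

Run:
```python
from h import *
d=load('b0')
e=arm.get_image('side'); np.save('pics/c0.npy',e,allow_pickle=True)
a=e['color'][200:300,220:360]; cv2.imwrite('pics/c0.png',cv2.resize(a,None,fx=5,fy=5,interpolation=cv2.INTER_CUBIC))
for i in range(3): print(np.round(arm.get_obs()['contact_force'],2))
```

```text
[-0.22 -0.14 -0.27]
[-0.22 -0.14 -0.27]
[-0.22 -0.14 -0.27]
```

View pics/c0.png

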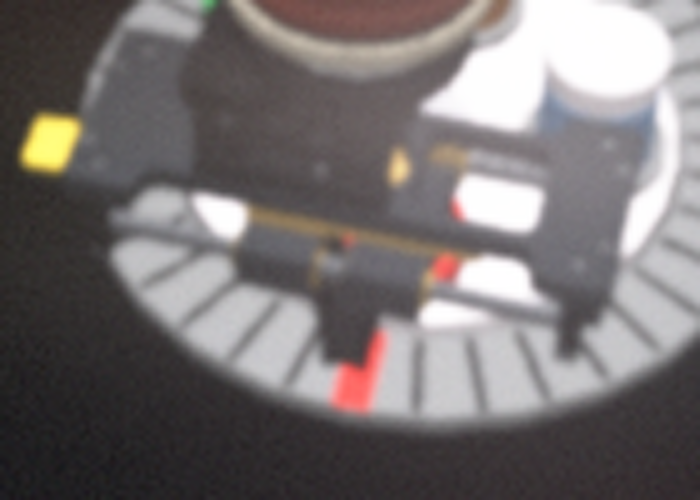

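Request:
{"fn": "move_arm", "kwargs": {
  "rows": [
    [[0,0,-0.05],0,0],
    [[0,0,0],0,0],
    [[0,0,0],0,0]
  ]
}}

```text
time_s: 8.22
ee_pos: [0.5532, -0.1265, 0.0546]
tool_rot: [-0.0, 0.817, 0.577, -0.0]
contact_force: [0.2, 0.4, 0.1]
gripper_width: 0.004
grasp_force: 0.0
```

Request:
{"fn": "move_arm", "kwargs": {
  "rows": [
    [[0,0,-0.05],0,0],
    [[0,0,0],0,0],
    [[0,0,0],0,0]
  ]
}}

```text
time_s: 8.6
ee_pos: [0.5532, -0.1265, 0.0536]
tool_rot: [-0.0, 0.817, 0.577, -0.0]
contact_force: [-0.4, -0.4, 0.8]
gripper_width: 0.009
grasp_force: 0.0
```

Request:
{"fn": "move_arm", "kwargs": {
  "rows": [
    [[0,0,-0.05],0,0],
    [[0,0,0],0,0],
    [[0,0,0],0,0]
  ]
}}

```text
time_s: 8.98
ee_pos: [0.5532, -0.1264, 0.0526]
tool_rot: [-0.0, 0.817, 0.577, -0.0]
contact_force: [0.4, 0.4, 0.3]
gripper_width: 0.002
grasp_force: 0.0
```

Run:
```python
from h import *
o=arm.get_obs(); print({k:np.round(v,3) for k,v in o.items()})
e=arm.get_image('scene'); np.save('pics/c1.npy',e,allow_pickle=True)
f=arm.get_image('side'); np.save('pics/c2.npy',f,allow_pickle=True)
p=proj(e,[.5532,-.1265,.0526]);q=proj(f,[.5532,-.1265,.0526]);print(p,q)
A=cv2.resize(e['color'][140:270,185:345],(480,390),interpolation=cv2.INTER_CUBIC)
B=cv2.resize(f['color'][250:300,265:310],(315,350),interpolation=cv2.INTER_CUBIC)
B=cv2.copyMakeBorder(B,0,40,0,0,cv2.BORDER_CONSTANT);cv2.imwrite('pics/c12.png',np.hstack([A,B]))
```

```text
{'time_s': np.float64(8.975), 'joints': array([ 0.549,  0.329, -0.473,  1.813,  0.171,  1.04 , -0.331]), 'dq': array([-0.   , -0.001, -0.001,  0.001,  0.003, -0.002,  0.001]), 'tau': array([ 1.0000e-03, -5.6717e+01, -5.2260e+00, -3.5226e+01, -5.7000e-02,
        1.3000e-02, -0.0000e+00]), 'ee_pos': array([ 0.553, -0.126,  0.053]), 'tool_rot': array([-0.   ,  0.817,  0.577, -0.   ]), 'contact_force': array([0.382, 0.368, 0.321]), 'wrist_torque': array([-0.031, -0.122,  0.022]), 'grasp_force': np.float64(0.0), 'gripper_width': np.float64(0.002)}
[252.50553339 176.79634749] [289.75279078 278.16542591]
```

View pics/c12.png

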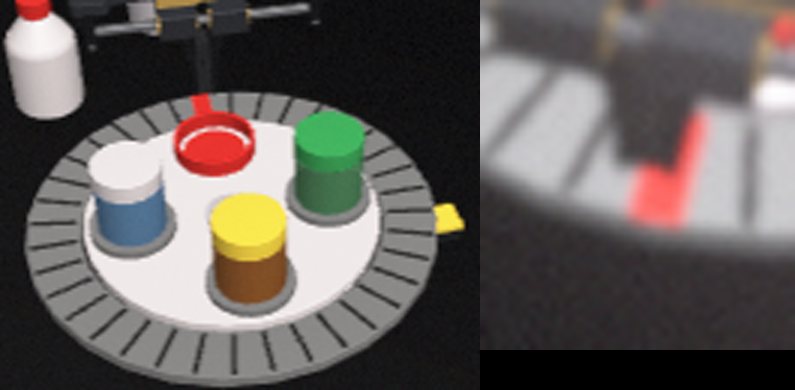

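The picture shows the fingertip ending above the rim. It's at about (253,172) in scene and (288,273) in side, while the reported TCP projects to (252.5,177) and (290,278). I'll triangulate the tip.

Run:
```python
from m import *
a,b=load('c1'),load('c2')
print(tri(a,(253.3,171.7),b,(288.5,273.3)))
```

```text
[ 0.5505741  -0.12564532  0.0678707 ]
```

Request:
{"fn": "move_arm", "kwargs": {
  "rows": [
    [[0,0,-0.05],0,0],
    [[0,0,0],0,0],
    [[0,0,0],0,0]
  ]
}}

```text
time_s: 9.45
ee_pos: [0.5532, -0.1265, 0.0516]
tool_rot: [-0.0, 0.817, 0.577, -0.0]
contact_force: [-0.3, 0.3, 0.4]
gripper_width: 0.005
grasp_force: 0.0
```

Request:
{"fn": "move_arm", "kwargs": {
  "rows": [
    [[0,0,-0.05],0,0],
    [[0,0,0],0,0],
    [[0,0,0],0,0]
  ]
}}

```text
time_s: 9.82
ee_pos: [0.5532, -0.1265, 0.0506]
tool_rot: [-0.0, 0.817, 0.577, -0.0]
contact_force: [0.5, 0.5, 0.6]
gripper_width: 0.004
grasp_force: 0.0
```

Request:
{"fn": "move_arm", "kwargs": {
  "rows": [
    [[0,0,-0.05],0,0],
    [[0,0,0],0,0],
    [[0,0,0],0,0]
  ]
}}

```text
time_s: 10.2
ee_pos: [0.5532, -0.1265, 0.0496]
tool_rot: [-0.0, 0.817, 0.577, -0.0]
contact_force: [-0.3, 0.6, 0.5]
gripper_width: 0.005
grasp_force: 0.0
```

Request:
{"fn": "move_arm", "kwargs": {
  "rows": [
    [[0,0,-0.1],0,0],
    [[0,0,0],0,0],
    [[0,0,0],0,0]
  ]
}}

```text
time_s: 10.58
ee_pos: [0.5532, -0.1264, 0.0476]
tool_rot: [-0.0, 0.817, 0.577, 0.0]
contact_force: [-0.1, -0.2, 0.5]
gripper_width: 0.004
grasp_force: 0.0
```

Request:
{"fn": "move_arm", "kwargs": {
  "rows": [
    [[0,0,-0.05],0,0],
    [[0,0,0],0,0],
    [[0,0,0],0,0]
  ]
}}

```text
time_s: 10.95
ee_pos: [0.5532, -0.1264, 0.0466]
tool_rot: [-0.0, 0.817, 0.577, -0.0]
contact_force: [-0.6, 0.2, -1.5]
gripper_width: 0.006
grasp_force: 0.0
```

Request:
{"fn": "move_arm", "kwargs": {
  "rows": [
    [[0,0,-0.05],0,0],
    [[0,0,0],0,0],
    [[0,0,0],0,0]
  ]
}}

```text
time_s: 11.32
ee_pos: [0.5532, -0.1265, 0.0456]
tool_rot: [-0.0, 0.817, 0.577, -0.0]
contact_force: [-0.1, -0.3, 0.2]
gripper_width: 0.006
grasp_force: 0.0
```

Request:
{"fn": "move_arm", "kwargs": {
  "rows": [
    [[0,0,-0.05],0,0],
    [[0,0,0],0,0],
    [[0,0,0],0,0]
  ]
}}

```text
time_s: 11.7
ee_pos: [0.5532, -0.1264, 0.0446]
tool_rot: [-0.0, 0.817, 0.577, -0.0]
contact_force: [0.3, -0.2, 0.3]
gripper_width: 0.006
grasp_force: 0.0
```

Request:
{"fn": "move_arm", "kwargs": {
  "rows": [
    [[0,0,-0.05],0,0],
    [[0,0,0],0,0],
    [[0,0,0],0,0]
  ]
}}

```text
time_s: 12.08
ee_pos: [0.5532, -0.1265, 0.0436]
tool_rot: [-0.0, 0.817, 0.577, -0.0]
contact_force: [0.5, 0.1, -0.4]
gripper_width: 0.005
grasp_force: 0.0
```

Request:
{"fn": "move_arm", "kwargs": {
  "rows": [
    [[0,0,-0.05],0,0],
    [[0,0,0],0,0],
    [[0,0,0],0,0]
  ]
}}

```text
time_s: 12.45
ee_pos: [0.5532, -0.1265, 0.0427]
tool_rot: [-0.0, 0.817, 0.577, -0.0]
contact_force: [0.6, -0.8, -0.2]
gripper_width: 0.009
grasp_force: 0.0
```

Request:
{"fn": "move_arm", "kwargs": {
  "rows": [
    [[0,0,-0.05],0,0],
    [[0,0,0],0,0],
    [[0,0,0],0,0]
  ]
}}

```text
time_s: 12.82
ee_pos: [0.5532, -0.1264, 0.0416]
tool_rot: [-0.0, 0.817, 0.577, -0.0]
contact_force: [-0.4, -0.1, -0.2]
gripper_width: 0.005
grasp_force: 0.0
```

Request:
{"fn": "move_arm", "kwargs": {
  "rows": [
    [[0,0,-0.05],0,0],
    [[0,0,0],0,0],
    [[0,0,0],0,0]
  ]
}}

```text
time_s: 13.2
ee_pos: [0.5532, -0.1264, 0.0406]
tool_rot: [-0.0, 0.817, 0.577, 0.0]
contact_force: [-0.4, -0.3, -1.6]
gripper_width: 0.006
grasp_force: 0.0
```

Request:
{"fn": "move_arm", "kwargs": {
  "rows": [
    [[0,0,-0.05],0,0],
    [[0,0,0],0,0],
    [[0,0,0],0,0]
  ]
}}

```text
time_s: 13.58
ee_pos: [0.5532, -0.1264, 0.0396]
tool_rot: [-0.0, 0.817, 0.577, -0.0]
contact_force: [-0.5, -0.1, 0.0]
gripper_width: 0.006
grasp_force: 0.0
```

Run:
```python
from h import *
e=arm.get_image('scene'); np.save('pics/d1.npy',e,allow_pickle=True)
f=arm.get_image('side'); np.save('pics/d2.npy',f,allow_pickle=True)
A=cv2.resize(e['color'][150:200,225:280],(440,400),interpolation=cv2.INTER_CUBIC)
B=cv2.resize(f['color'][250:300,265:310],(360,400),interpolation=cv2.INTER_CUBIC)
cv2.imwrite('pics/d12.png',np.hstack([A,B]))
```

```text
(no output)
```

View pics/d12.png

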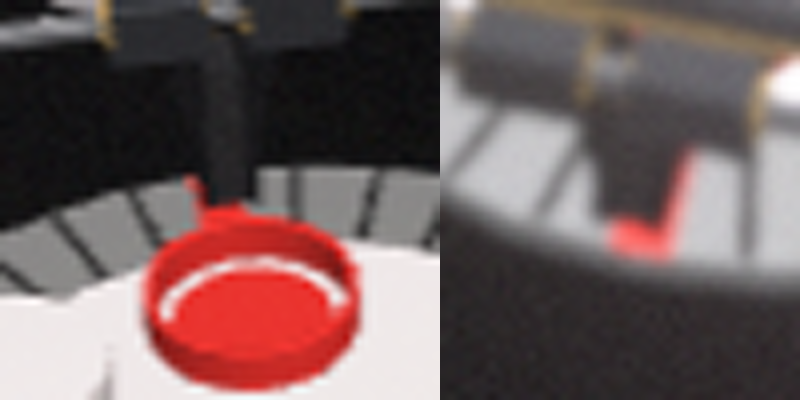

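The tip now overlaps the rim stripe, at about (253,176) in scene and (289,277) in side, so contact is close. I'll keep feeling downward.

Request:
{"fn": "move_arm", "kwargs": {
  "rows": [
    [[0,0,-0.05],0,0],
    [[0,0,0],0,0],
    [[0,0,0],0,0]
  ]
}}

```text
time_s: 14.05
ee_pos: [0.5532, -0.1264, 0.0386]
tool_rot: [-0.0, 0.817, 0.577, -0.0]
contact_force: [1.0, 0.1, -0.3]
gripper_width: 0.009
grasp_force: 0.0
```

Request:
{"fn": "move_arm", "kwargs": {
  "rows": [
    [[0,0,-0.05],0,0],
    [[0,0,0],0,0],
    [[0,0,0],0,0]
  ]
}}

```text
time_s: 14.42
ee_pos: [0.5532, -0.1265, 0.0376]
tool_rot: [-0.0, 0.817, 0.577, -0.0]
contact_force: [-0.3, -0.5, -0.1]
gripper_width: 0.003
grasp_force: 0.0
```

Request:
{"fn": "move_arm", "kwargs": {
  "rows": [
    [[0,0,-0.05],0,0],
    [[0,0,0],0,0],
    [[0,0,0],0,0]
  ]
}}

```text
time_s: 14.8
ee_pos: [0.5532, -0.1265, 0.0366]
tool_rot: [-0.0, 0.817, 0.577, -0.0]
contact_force: [-0.4, -0.4, 0.0]
gripper_width: 0.002
grasp_force: 0.0
```

Run:
```python
from m import *
print(tri(load('d1'),(253.5,176),load('d2'),(288.8,276.9)))
```

```text
[ 0.55123405 -0.1251176   0.05516867]
```

Run:
```python
from rim import *
o=arm.get_obs(); print({k:np.round(o[k],2) for k in('tau','joints','wrist_torque','contact_force')})
e=arm.get_image('scene'); np.save('pics/e1.npy',e,allow_pickle=True)
f=arm.get_image('side'); np.save('pics/e2.npy',f,allow_pickle=True)
# near-edge rows of rim, sub-pixel half-level, at several columns
for n,cols,r in(('scene',(220,240,260,280,300),(240,275)),('side',(310,320,330,340),(255,290))):
  for fn in(n+'0',{'scene':'c1','side':'c2'}[n],{'scene':'d1','side':'d2'}[n],{'scene':'e1','side':'e2'}[n]):
    g=cv2.GaussianBlur(cv2.cvtColor(load(fn)['color'],cv2.COLOR_BGR2GRAY).astype(float),(3,3),0)
    out=[]
    for c in cols:
        p=g[r[0]:r[1],c-1:c+2].mean(1); t=35. if n=='scene' else 110
        i=np.where(p>t)[0].max(); out.append(round(r[0]+i+(p[i]-t)/(p[i]-p[i+1]),2) if i+1<len(p) else None)
    print(fn,out)
```

```text
{'tau': array([ 0.000e+00, -5.745e+01, -5.440e+00, -3.452e+01, -6.000e-02,
        1.000e-02, -0.000e+00]), 'joints': array([ 0.54,  0.35, -0.47,  1.83,  0.18,  1.01, -0.34]), 'wrist_torque': array([-0.  , -0.05, -0.03]), 'contact_force': array([-0.39, -0.41,  0.  ])}
scene0 [np.float64(260.45), np.float64(267.59), np.float64(269.53), np.float64(266.98), np.float64(260.0)]
c1 [np.float64(260.48), np.float64(267.66), np.float64(269.51), np.float64(267.02), np.float64(259.97)]
d1 [np.float64(260.5), np.float64(267.64), np.float64(269.5), np.float64(266.97), np.float64(259.98)]
e1 [np.float64(260.54), np.float64(267.65), np.float64(269.52), np.float64(266.98), np.float64(259.97)]
side0 [np.float64(285.53), np.float64(284.63), np.float64(282.42), np.float64(279.39)]
c2 [np.float64(284.94), np.float64(284.12), np.float64(281.96), np.float64(278.94)]
d2 [np.float64(284.85), np.float64(284.03), np.float64(281.84), np.float64(278.81)]
e2 [np.float64(284.87), np.float64(284.0), np.float64(281.85), np.float64(278.86)]
```

Request:
{"fn": "move_arm", "kwargs": {
  "rows": [
    [[0,0,-0.05],0,0],
    [[0,0,0],0,0],
    [[0,0,0],0,0]
  ]
}}

```text
time_s: 15.28
ee_pos: [0.5532, -0.1264, 0.0356]
tool_rot: [-0.0, 0.817, 0.577, -0.0]
contact_force: [0.6, 0.5, -0.3]
gripper_width: 0.004
grasp_force: 0.0
```

Request:
{"fn": "move_arm", "kwargs": {
  "rows": [
    [[0,0,-0.05],0,0],
    [[0,0,0],0,0],
    [[0,0,0],0,0]
  ]
}}

```text
time_s: 15.65
ee_pos: [0.5533, -0.1265, 0.0347]
tool_rot: [0.0, 0.817, 0.577, 0.0]
contact_force: [0.4, -0.2, 1.0]
gripper_width: 0.006
grasp_force: 0.5
```

Request:
{"fn": "move_arm", "kwargs": {
  "rows": [
    [[0,0,-0.05],0,0],
    [[0,0,0],0,0],
    [[0,0,0],0,0]
  ]
}}

```text
time_s: 16.02
ee_pos: [0.5533, -0.1265, 0.0338]
tool_rot: [0.0, 0.817, 0.577, 0.0]
contact_force: [-0.2, 0.8, 2.9]
gripper_width: 0.004
grasp_force: 1.5
```

Request:
{"fn": "move_arm", "kwargs": {
  "rows": [
    [[0,0,-0.08],0,0],
    [[0,0,0],0,0],
    [[0,0,0],0,0]
  ]
}}

```text
time_s: 16.4
ee_pos: [0.5533, -0.1265, 0.0323]
tool_rot: [0.0, 0.817, 0.577, 0.0]
contact_force: [-1.2, -0.1, 4.5]
gripper_width: 0.004
grasp_force: 2.9
```

Request:
{"fn": "move_arm", "kwargs": {
  "rows": [
    [[0,0,-0.06],0,0],
    [[0,0,0],0,0],
    [[0,0,0],0,0]
  ]
}}

```text
time_s: 16.77
ee_pos: [0.5533, -0.1265, 0.0313]
tool_rot: [0.0, 0.817, 0.577, 0.0]
contact_force: [-2.6, 0.5, 7.4]
gripper_width: 0.006
grasp_force: 3.9
```

Run:
```python
import numpy as np
c=np.array([.596,.004]);r0=np.array([.5533,-.1265])-c
R=np.hypot(*r0);th=np.arctan2(r0[1],r0[0])%(2*np.pi);print(R,np.degrees(th))
N=30;d=-np.radians(90)/N  # 3 deg per row
print('turn',d/.12)
P=[R*np.array([np.cos(th+i*d),np.sin(th+i*d)]) for i in range(N+1)]
for i in range(N): print(i,np.round((P[i+1]-P[i])/.02,2), np.round(P[i+1]+c,4))
```

```text
0.13730819349186704 251.8817450288657
turn -0.4363323129985824
0 [-0.34  0.12] [ 0.5465 -0.1241]
1 [-0.33  0.14] [ 0.5399 -0.1213]
2 [-0.32  0.16] [ 0.5334 -0.1182]
3 [-0.32  0.17] [ 0.5271 -0.1148]
4 [-0.31  0.19] [ 0.521 -0.111]
5 [-0.3  0.2] [ 0.5151 -0.1069]
6 [-0.28  0.22] [ 0.5094 -0.1025]
7 [-0.27  0.23] [ 0.5039 -0.0979]
8 [-0.26  0.25] [ 0.4987 -0.0929]
9 [-0.25  0.26] [ 0.4938 -0.0877]
10 [-0.23  0.27] [ 0.4891 -0.0822]
11 [-0.22  0.29] [ 0.4847 -0.0765]
12 [-0.2  0.3] [ 0.4807 -0.0705]
13 [-0.19  0.31] [ 0.4769 -0.0644]
14 [-0.17  0.32] [ 0.4735 -0.0581]
15 [-0.15  0.32] [ 0.4704 -0.0516]
16 [-0.14  0.33] [ 0.4677 -0.0449]
17 [-0.12  0.34] [ 0.4653 -0.0382]
18 [-0.1   0.34] [ 0.4633 -0.0313]
19 [-0.08  0.35] [ 0.4616 -0.0243]
20 [-0.06  0.35] [ 0.4603 -0.0172]
21 [-0.05  0.36] [ 0.4594 -0.0101]
22 [-0.03  0.36] [ 0.4589 -0.0029]
23 [-0.01  0.36] [0.4587 0.0043]
24 [0.01 0.36] [0.4589 0.0115]
25 [0.03 0.36] [0.4595 0.0186]
26 [0.05 0.36] [0.4604 0.0258]
27 [0.07 0.35] [0.4618 0.0328]
28 [0.08 0.35] [0.4634 0.0398]
29 [0.1  0.34] [0.4655 0.0467]
```

Request:
{"fn": "move_arm", "kwargs": {
  "rows": [
    [[0,0,-0.03],0,0],
    [[-0.34,0.12,0],-0.44,0],
    [[-0.33,0.14,0],-0.44,0],
    [[-0.32,0.16,0],-0.44,0],
    [[-0.32,0.17,0],-0.44,0]
  ]
}}

```text
time_s: 17.4
ee_pos: [0.5294, -0.1155, 0.0317]
tool_rot: [0.002, 0.874, 0.487, 0.002]
contact_force: [4.6, -1.9, 7.1]
gripper_width: 0.003
grasp_force: 3.5
```

```bash
cat > q.py <<'E'
from m import *
import sys
c=np.array([.596,.004]); a=load('scene0')
e=arm.get_image('scene'); np.save('pics/q.npy',e,allow_pickle=True)
for col in('yellow','green'):
    for x,s in blobs(e['color'],col):
        if 190<x[0]<330 and 160<x[1]<270:
            p=ray(e,x,.1205)[:2]-c; an=np.degrees(np.arctan2(p[1],p[0]))
            print(col,x,s[4],round(np.hypot(*p),4),round((an+180-165.6+(0 if col=='yellow' else -90)+180)%360-180,1))
print(np.round(arm.get_obs()['contact_force'],1))
E
python3 q.py
```

```text
yellow [260.6, 216.0] 455 0.0729 75.1
green [295.5, 191.3] 400 0.0716 74.5
[ 2.2 -0.2  6.8]
```

Request:
{"fn": "move_arm", "kwargs": {
  "rows": [
    [[-0.31,0.19,-0.02],-0.44,0],
    [[-0.3,0.2,0],-0.44,0],
    [[-0.28,0.22,0],-0.44,0],
    [[-0.27,0.23,0],-0.44,0],
    [[-0.26,0.25,0],-0.44,0]
  ]
}}

```text
time_s: 18.08
ee_pos: [0.5011, -0.0937, 0.0313]
tool_rot: [0.002, 0.93, 0.367, 0.002]
contact_force: [4.2, -2.8, 7.1]
gripper_width: 0.003
grasp_force: 3.8
```

```bash
python3 q.py
```

```text
yellow [251.2, 215.4] 462 0.0731 60.5
green [294.8, 197.1] 413 0.0719 59.8
[ 2.8 -0.4  7. ]
```

Request:
{"fn": "move_arm", "kwargs": {
  "rows": [
    [[-0.25,0.26,0],-0.44,0],
    [[-0.23,0.27,0],-0.44,0],
    [[-0.22,0.29,0],-0.44,0],
    [[-0.2,0.3,0],-0.44,0],
    [[-0.19,0.31,0],-0.44,0]
  ]
}}

```text
time_s: 18.75
ee_pos: [0.4793, -0.0651, 0.0313]
tool_rot: [0.001, 0.97, 0.242, 0.002]
contact_force: [4.4, -3.2, 8.1]
gripper_width: 0.006
grasp_force: 3.8
```

Request:
{"fn": "move_arm", "kwargs": {
  "rows": [
    [[-0.17,0.32,0],-0.44,0],
    [[-0.15,0.32,0],-0.44,0],
    [[-0.14,0.33,0],-0.44,0],
    [[-0.12,0.34,0],-0.44,0],
    [[-0.1,0.34,0],-0.44,0]
  ]
}}

```text
time_s: 19.38
ee_pos: [0.466, -0.032, 0.0313]
tool_rot: [0.001, 0.994, 0.112, 0.003]
contact_force: [5.4, -3.2, 7.9]
gripper_width: 0.005
grasp_force: 3.8
```

```bash
python3 q.py; python3 -c "
from workcell import arm
print(arm.get_obs()['joints'])"
```

```text
yellow [235.4, 209.4] 443 0.0731 31.3
green [286.2, 208.2] 444 0.0726 29.5
[ 4.4 -2.2  6.6]
[ 0.36883955  0.14980472 -0.42257778  2.07038517  0.07717876  0.93081576
 -1.44381809]
```

Request:
{"fn": "move_arm", "kwargs": {
  "rows": [
    [[-0.08,0.35,0],-0.44,0],
    [[-0.06,0.35,0],-0.44,0],
    [[-0.05,0.36,0],-0.44,0],
    [[-0.03,0.36,0],-0.44,0],
    [[-0.01,0.36,0],-0.44,0]
  ]
}}

```text
time_s: 20.05
ee_pos: [0.4614, 0.0035, 0.0313]
tool_rot: [0.001, 1.0, -0.02, 0.003]
contact_force: [5.0, -4.7, 7.8]
gripper_width: 0.006
grasp_force: 3.8
```

Request:
{"fn": "move_arm", "kwargs": {
  "rows": [
    [[0.01,0.36,0],-0.44,0],
    [[0.03,0.36,0],-0.44,0],
    [[0.05,0.36,0],-0.44,0],
    [[0.07,0.35,0],-0.44,0],
    [[0,0,0],0,0]
  ]
}}

```text
time_s: 20.68
ee_pos: [0.465, 0.0331, 0.0314]
tool_rot: [-0.0, 0.992, -0.124, 0.003]
contact_force: [5.4, -0.2, 6.6]
gripper_width: 0.006
grasp_force: 3.7
```

```bash
python3 q.py
```

```text
yellow [227.2, 199.9] 423 0.0732 4.2
green [272.1, 214.7] 473 0.0734 3.0
[ 5.4 -1.8  7. ]
```

Request:
{"fn": "move_arm", "kwargs": {
  "rows": [
    [[0.06,0.22,0],-0.25,0],
    [[0.06,0.22,0],-0.25,0],
    [[0,0,0],0,0],
    [[0,0,0],0,0]
  ]
}}

```text
time_s: 21.22
ee_pos: [0.4669, 0.0413, 0.0312]
tool_rot: [-0.0, 0.988, -0.154, 0.003]
contact_force: [4.0, -2.5, 8.0]
gripper_width: 0.001
grasp_force: 3.9
```

```bash
python3 q.py
python3 - <<'E'
from m import *
e=load('q'); h=cv2.cvtColor(e['color'],cv2.COLOR_BGR2HSV)
for x,s in blobs(e['color'],'red',10):
    if 190<x[0]<350 and 160<x[1]<270: print('red',x,s,ray(e,x,.07)[:2])
E
```

```text
yellow [226.8, 198.6] 419 0.0731 0.9
green [270.0, 215.1] 469 0.0732 -0.3
[ 3.9 -3.   8.3]
red [293.5, 202.2] [280, 191, 28, 23, 472] [0.52562038 0.01953241]
red [313.5, 202.4] [310, 200, 8, 6, 33] [0.48794718 0.04274296]
```

The deck is at about 0.3° from the pointer. I'll lift off and move over pot A, opening the gripper.

Request:
{"fn": "move_arm", "kwargs": {
  "rows": [
    [[0,0,0.2],0,0],
    [[0,0,0.5],0,0],
    [[0,0,1],0,0],
    [[0,0,1],0,0],
    [[0,0,1],0,0]
  ]
}}

```text
time_s: 21.9
ee_pos: [0.4633, 0.0419, 0.1044]
tool_rot: [0.0, 0.988, -0.154, -0.001]
contact_force: [0.5, 0.2, -0.3]
gripper_width: 0.007
grasp_force: 0.0
```

Request:
{"fn": "move_arm", "kwargs": {
  "rows": [
    [[0,0,1],0,0],
    [[0,0,1],0,0.3],
    [[0,0,0.3],0,0.6],
    [[0,0,0],0,1],
    [[0,0,0],0,1]
  ]
}}

```text
time_s: 22.52
ee_pos: [0.4635, 0.0417, 0.1489]
tool_rot: [0.0, 0.988, -0.154, -0.001]
contact_force: [-0.3, -0.2, 0.1]
gripper_width: 0.373
grasp_force: 0.0
```

```bash
python3 q.py
```

```text
yellow [226.8, 198.6] 420 0.0731 0.9
green [270.0, 215.1] 469 0.0732 -0.3
[ 0.6 -0.1 -0.1]
```

Request:
{"fn": "move_arm", "kwargs": {
  "rows": [
    [[0,1,0],0.5,1],
    [[0,1,0],0.5,1],
    [[0,1,0],0.5,1],
    [[0,1,0],0.5,1],
    [[0,1,0],0.5,1]
  ]
}}

```text
time_s: 23.2
ee_pos: [0.4642, 0.1434, 0.1499]
tool_rot: [-0.0, 1.0, -0.002, 0.0]
contact_force: [0.7, -0.1, 0.6]
gripper_width: 0.959
grasp_force: 0.0
```

Request:
{"fn": "move_arm", "kwargs": {
  "rows": [
    [[0,1,0],0.5,1],
    [[0,1,0],0.5,1],
    [[0,1,0],0.5,1],
    [[0,1,0],0.5,1],
    [[0,1,0],0.5,1]
  ]
}}

```text
time_s: 23.82
ee_pos: [0.4643, 0.2431, 0.1498]
tool_rot: [-0.0, 0.989, 0.147, 0.0]
contact_force: [-0.7, 0.2, -0.9]
gripper_width: 1.001
grasp_force: 0.0
```

Request:
{"fn": "move_arm", "kwargs": {
  "rows": [
    [[0.05,1,0],0.5,1],
    [[0.05,1,0],0.5,1],
    [[0.05,1,0],0.5,1],
    [[0.05,0.95,0],0.5,1],
    [[0,0,0],0,1]
  ]
}}

```text
time_s: 24.45
ee_pos: [0.4677, 0.3227, 0.1497]
tool_rot: [-0.001, 0.964, 0.264, -0.0]
contact_force: [-0.6, -0.2, 0.6]
gripper_width: 0.999
grasp_force: 0.0
```

Run:
```python
from m import *
o=arm.get_obs(); print(o['ee_pos'],o['tool_rot'],o['joints'])
w=grab('wrist','w1'); print(np.round(w['T_tool_cam'],4).tolist(),w['intrinsics'])
T=np.eye(4);T[:3,:3]=rot(o['tool_rot']);T[:3,3]=o['ee_pos'];T=T@np.array(w['T_tool_cam'])
d=dict(intrinsics=w['intrinsics'],rotation=T[:3,:3],xyz=T[:3,3])
for x,s in blobs(w['color'],'red',100): print(x,s,ray(d,x,.062))
e=grab('scene','f1');f=grab('side','f2')
cv2.imwrite('pics/f.png',np.hstack([cv2.resize(w['color'],(400,300)),e['color'][140:440,300:560][:, :],f['color'][0:280,180:320]][0:1]+[np.pad(e['color'][120:420,330:560],((0,0),(0,0),(0,0))),np.pad(f['color'][0:280,200:350],((0,20),(0,0),(0,0)))]))
```

```text
[0.46770618 0.32266331 0.14969895] [-5.43082734e-04  9.64434138e-01  2.64322616e-01 -2.30368442e-04] [-0.08625806  0.2702955  -0.69654998  1.70158462  0.18116897  1.23563411
 -1.86062289]
[[-0.0001, -0.9526, -0.3042, 0.0829], [1.0, 0.0001, -0.0005, -0.0007], [0.0005, -0.3042, 0.9526, -0.1868], [0.0, 0.0, 0.0, 1.0]] [[344.29267577   0.         275.02615897]
 [  0.         344.29267577 213.25685483]
 [  0.           0.           1.        ]]
[332.3, 153.3] [225, 41, 212, 227, 24271] [0.52920866 0.30739291 0.062     ]
[183.9, 114.3] [135, 64, 101, 99, 7354] [0.49600568 0.42172326 0.062     ]
```

View pics/f.png

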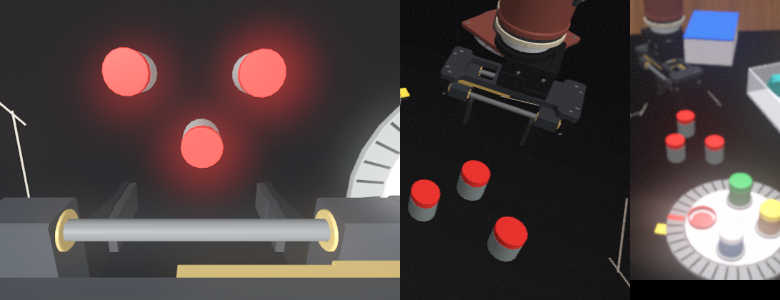

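Run:
```python
from m import *
e,f,w=load('f1'),load('f2'),load('w1')
for z in(.15,.174): print(proj(e,[.4677,.3227,z]),proj(f,[.4677,.3227,z]))
# finger tips midpoint in scene by two-view not available in side? print wrist rays
ee=np.array([.46770618,.32266331,.14969895]);q=[-5.43e-4,.964434,.264323,-2.3e-4]
T=np.eye(4);T[:3,:3]=rot(q);T[:3,3]=ee;T=T@np.array(w['T_tool_cam'])
d=dict(intrinsics=w['intrinsics'],rotation=T[:3,:3],xyz=T[:3,3]); print('cam',T[:3,3],T[:3,2])
for p in((283,206),(180,100),(365,102)): print(p,ray(d,p,.062))
print('pot A lid in wrist should be',proj(d,[.471,.320,.062]),'tcp',proj(d,ee))
```

```text
[419.51066149 260.19272087] [241.3551515  109.88659474]
[422.86598268 250.69825637] [240.70005505 101.52142627]
cam [0.53881007 0.36532046 0.33649966] [-0.26264951 -0.15378669 -0.95255703]
(283, 206) [0.47195323 0.31853092 0.062     ]
(180, 100) [0.50388943 0.4288553  0.062     ]
(365, 102) [0.57413665 0.30747459 0.062     ]
pot A lid in wrist should be [280.89476923 206.08108166] tcp [276.31865783 250.75680315]
```

Pot A is confirmed in the wrist view at full-resolution pixel (283,206), giving (0.472, 0.3185), and it lies midway between the open fingers. The apparent finger spacing there (168 px) also supports the tips being about 24 mm above the nominal TCP. I'll descend on that basis.

Request:
{"fn": "move_arm", "kwargs": {
  "rows": [
    [[0.2,-0.15,0],0,1],
    [[0,0,-1],0,1],
    [[0,0,-1],0,1],
    [[0,0,-1],0,1],
    [[0,0,-1],0,1]
  ]
}}

```text
time_s: 25.22
ee_pos: [0.4718, 0.3175, 0.068]
tool_rot: [0.0, 0.965, 0.263, -0.0]
contact_force: [0.1, 0.0, -0.8]
gripper_width: 1.001
grasp_force: 0.0
```

Request:
{"fn": "move_arm", "kwargs": {
  "rows": [
    [[0,0,-1],0,1],
    [[0,0,-0.7],0,1],
    [[0,0,-0.5],0,1],
    [[0,0,0],0,1]
  ]
}}

```text
time_s: 25.72
ee_pos: [0.4719, 0.3176, 0.0252]
tool_rot: [0.0, 0.965, 0.263, -0.0]
contact_force: [-1.0, 0.5, -0.2]
gripper_width: 1.002
grasp_force: 0.0
```

Run:
```python
from m import *
o=arm.get_obs(); print(o['ee_pos'],o['contact_force'])
w=grab('wrist','g1');e=grab('scene','g2')
cv2.imwrite('pics/g.png',np.hstack([cv2.resize(w['color'],(400,300)),cv2.resize(e['color'][210:360,310:510],(400,300))]))
```

```text
[0.47193174 0.31761272 0.02524322] [-1.03171414  0.49955105 -0.15447804]
```

View pics/g.png

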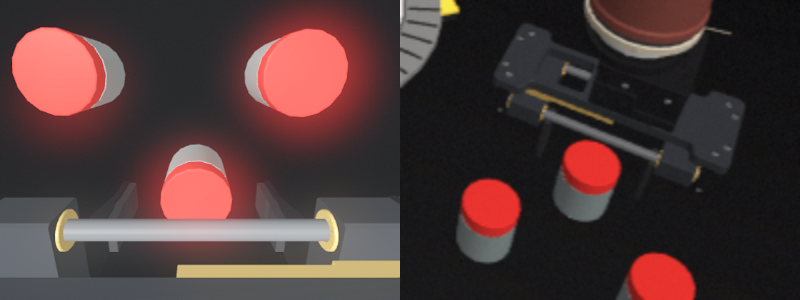

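Run:
```python
from m import *
w=load('g1');e=load('g2');ee=np.array([.4719,.3176,.02524]);q=[0,.965,.263,0]
T=np.eye(4);T[:3,:3]=rot(q);T[:3,3]=ee;T=T@np.array(w['T_tool_cam'])
d=dict(intrinsics=w['intrinsics'],rotation=T[:3,:3],xyz=T[:3,3])
print(ray(d,(275,273),.062),ray(d,(275,280),.062)); print(proj(d,[.4719,.3176,.062]))
# ellipse-ish: bbox of red blob of pot A in wrist
for x,s in blobs(w['color'],'red',100): print(x,s)
for x,s in blobs(e['color'],'red',100): 
    if x[0]>330 and x[1]>270: print('scene',x,s,ray(e,x,.0565)[:2])
for z in(.025,.049,.068): print(proj(e,[.4719,.3176,z]))
```

```text
[0.47547421 0.32057868 0.062     ] [0.47220464 0.31865396 0.062     ]
[276.54323268 281.45905119]
[435.6, 105.6] [338, 11, 188, 190, 26423]
[84.2, 113.8] [16, 38, 141, 151, 14627]
[278.9, 264.8] [198, 203, 161, 104, 12013]
scene [405.1, 293.2] [391, 280, 30, 27, 634] [0.47210719 0.32022845]
scene [355.0, 313.3] [340, 299, 31, 30, 692] [0.57635232 0.30707954]
scene [440.1, 352.3] [423, 336, 35, 33, 875] [0.50293942 0.43439603]
[400.81175494 301.96935314]
[403.36021418 294.51199194]
[405.45904115 288.3703552 ]
```

Request:
{"fn": "move_arm", "kwargs": {
  "rows": [
    [[0.05,0.1,-0.5],0,1],
    [[0,0,-0.5],0,1],
    [[0,0,-0.05],0,1],
    [[0,0,0],0,0.55]
  ],
  "squeeze": 15
}}

```text
time_s: 26.32
ee_pos: [0.4731, 0.3197, 0.0047]
tool_rot: [-0.0, 0.965, 0.263, -0.0]
contact_force: [-0.0, -0.2, 0.8]
gripper_width: 0.949
grasp_force: 0.0
```

Request:
{"fn": "move_arm", "kwargs": {
  "rows": [
    [[0,0,0],0,0.3],
    [[0,0,0],0,0.3],
    [[0,0,0],0,0.3],
    [[0,0,0],0,0.3],
    [[0,0,0],0,0.3]
  ],
  "squeeze": 15
}}

```text
time_s: 26.95
ee_pos: [0.4734, 0.3196, 0.005]
tool_rot: [0.0, 0.965, 0.263, 0.0]
contact_force: [0.4, -1.2, 0.1]
gripper_width: 0.574
grasp_force: 15.0
```

Request:
{"fn": "move_arm", "kwargs": {
  "rows": [
    [[0,0,0.3],0,0.3],
    [[0,0,0.7],0,0.3],
    [[0,0,1],0,0.3],
    [[0,0,1],0,0.3],
    [[0,0,1],0,0.3]
  ]
}}

```text
time_s: 27.58
ee_pos: [0.4735, 0.3199, 0.0868]
tool_rot: [-0.0, 0.965, 0.263, 0.001]
contact_force: [0.5, -0.3, -2.5]
gripper_width: 0.571
grasp_force: 15.0
```

Request:
{"fn": "move_arm", "kwargs": {
  "rows": [
    [[0,0,1],0,0.3],
    [[0,0,1],0,0.3],
    [[0,0,1],0,0.3],
    [[0,0,0.5],0,0.3],
    [[0,0,0],0,0.3]
  ]
}}

```text
time_s: 28.2
ee_pos: [0.4735, 0.3199, 0.1555]
tool_rot: [-0.0, 0.965, 0.263, 0.001]
contact_force: [-0.5, 0.0, -2.3]
gripper_width: 0.565
grasp_force: 15.0
```

```bash
cat > col.py <<'E'
from m import *
def hullc(d,seed,rad=25,smin=70):
    h=cv2.cvtColor(d['color'],cv2.COLOR_BGR2HSV); m=cv2.inRange(h,(0,smin,90),(9,255,255))|cv2.inRange(h,(171,smin,90),(180,255,255))
    z=np.zeros_like(m);cv2.circle(z,seed,rad,255,-1);m&=z
    n,l,s,c=cv2.connectedComponentsWithStats(m);i=1+np.argmax(s[1:,4])
    cs,_=cv2.findContours((l==i).astype(np.uint8),cv2.RETR_EXTERNAL,cv2.CHAIN_APPROX_NONE)
    H=cv2.convexHull(max(cs,key=len));M=cv2.moments(H)
    return (M['m10']/M['m00'],M['m01']/M['m00']),s[i]
E
python3 - <<'E'
from col import *
o=arm.get_obs();print(o['ee_pos'],o['grasp_force'])
e=grab('scene','k1');f=grab('side','k2')
pe,se=hullc(e,(293,202));print(pe,se,ray(e,pe,.072))
pr=proj(f,[.526,.022,.072]);pf,sf=hullc(f,tuple(int(v) for v in pr));print(pr,pf,sf,ray(f,pf,.072));print(tri(e,pe,f,pf))
# yellow in both for deck angle / centre
E
python3 q.py
```

```text
[0.47352983 0.31994751 0.15547943] 14.990482506109402
(293.5417457305503, 201.83776091081594) [279 191  30  23 513] [0.52609189 0.02042296 0.072     ]
[271.4431109  216.49994961] (271.2789644012945, 220.54174757281552) [259 213  25  16 270] [0.52499703 0.01019862 0.072     ]
[0.52419393 0.01552832 0.06681966]
yellow [226.8, 198.6] 420 0.0731 0.9
green [270.0, 215.1] 471 0.0732 -0.3
[ 0.4 -0.3 -3. ]
```

Run:
```python
from col import *
e,f=load('k1'),load('k2')
t=np.linspace(0,2*np.pi,60)
def bb(d,c):
    P=np.array([proj(d,[c[0]+.0315*np.cos(a),c[1]+.0315*np.sin(a),z]) for a in t for z in(.065,.079)]);return np.round(np.r_[P.min(0),P.max(0)],1)
for n,d,s in(('scene',e,(293,202)),('side',f,(271,218))):
    for sm in(30,45,60,80,110):
        p,b=hullc(d,s,25,sm);print(n,sm,np.round(p,1),b[0],b[1],b[0]+b[2],b[1]+b[3])
    for c in((.526,.020),(.526,.023)): print(n,'model bbox',c,bb(d,c))
for z in (.065,.079): print([np.round(ray(f,p,z),3).tolist() for p in((271,212),(271,229))])
h=cv2.cvtColor(f['color'],cv2.COLOR_BGR2HSV)
print([tuple(h[y,271]) for y in range(203,236)])
```

```text
scene 30 [296.3 201.5] 279 190 319 214
scene 45 [296.3 201.6] 279 190 319 214
scene 60 [293.6 201.8] 279 191 309 214
scene 80 [293.7 201.9] 280 191 309 214
scene 110 [293.5 201.9] 280 191 308 214
scene model bbox (0.526, 0.02) [279.2 190.  307.9 213.9]
scene model bbox (0.526, 0.023) [279.9 190.8 308.6 214.7]
side 30 [267.6 217. ] 246 205 286 230
side 45 [271.2 216.9] 257 206 286 229
side 60 [271.5 220.6] 259 213 285 229
side 80 [270.6 220.1] 260 213 281 228
side 110 [248.2 217.5] 246 217 251 219
side model bbox (0.526, 0.02) [256.8 204.5 286.1 230.3]
side model bbox (0.526, 0.023) [256.7 203.6 286.  229.2]
[[0.526, 0.042, 0.065], [0.523, -0.008, 0.065]]
[[0.526, 0.029, 0.079], [0.523, -0.02, 0.079]]
[(np.uint8(150), np.uint8(1), np.uint8(254)), (np.uint8(175), np.uint8(6), np.uint8(254)), (np.uint8(178), np.uint8(32), np.uint8(252)), (np.uint8(0), np.uint8(81), np.uint8(240)), (np.uint8(0), np.uint8(96), np.uint8(220)), (np.uint8(0), np.uint8(83), np.uint8(211)), (np.uint8(178), np.uint8(52), np.uint8(229)), (np.uint8(176), np.uint8(25), np.uint8(248)), (np.uint8(178), np.uint8(25),
[... 374 characters left out ...]
.uint8(0), np.uint8(86), np.uint8(254)), (np.uint8(0), np.uint8(86), np.uint8(254)), (np.uint8(0), np.uint8(84), np.uint8(254)), (np.uint8(0), np.uint8(83), np.uint8(254)), (np.uint8(0), np.uint8(88), np.uint8(253)), (np.uint8(0), np.uint8(87), np.uint8(251)), (np.uint8(0), np.uint8(84), np.uint8(242)), (np.uint8(179), np.uint8(78), np.uint8(225)), (np.uint8(0), np.uint8(69), np.uint8(222)), (np.uint8(177), np.uint8(43), np.uint8(234)), (np.uint8(173), np.uint8(8), np.uint8(250)), (np.uint8(0), np.uint8(1), np.uint8(254)), (np.uint8(0), np.uint8(0), np.uint8(254)), (np.uint8(0), np.uint8(1), np.uint8(255)), (np.uint8(0), np.uint8(1), np.uint8(255)), (np.uint8(0), np.uint8(1), np.uint8(255))]
```

Request:
{"fn": "move_arm", "kwargs": {
  "rows": [
    [[0.18,-0.9,0],0,0.3],
    [[0.18,-1,0],0,0.3],
    [[0.18,-1,0],0,0.3],
    [[0.18,-1,0],0,0.3],
    [[0.18,-1,0],0,0.3]
  ]
}}

```text
time_s: 28.98
ee_pos: [0.4909, 0.2209, 0.154]
tool_rot: [-0.0, 0.965, 0.263, -0.001]
contact_force: [0.4, 0.3, -1.9]
gripper_width: 0.567
grasp_force: 15.0
```

Request:
{"fn": "move_arm", "kwargs": {
  "rows": [
    [[0.18,-1,0],0,0.3],
    [[0.18,-1,0],0,0.3],
    [[0.18,-1,0],0,0.3],
    [[0.18,-1,0],0,0.3],
    [[0.18,-1,0],0,0.3]
  ]
}}

```text
time_s: 29.6
ee_pos: [0.5088, 0.121, 0.154]
tool_rot: [-0.0, 0.965, 0.263, -0.001]
contact_force: [-0.3, 0.5, -1.9]
gripper_width: 0.565
grasp_force: 15.0
```

Request:
{"fn": "move_arm", "kwargs": {
  "rows": [
    [[0.18,-1,0],0,0.3],
    [[0.18,-1,0],0,0.3],
    [[0.18,-1,0],0,0.3],
    [[0.1,-0.7,0],0,0.3],
    [[0.1,-0.35,0],0,0.3]
  ]
}}

```text
time_s: 30.22
ee_pos: [0.5239, 0.0401, 0.1544]
tool_rot: [-0.0, 0.965, 0.262, -0.0]
contact_force: [-0.3, 1.3, -2.5]
gripper_width: 0.575
grasp_force: 15.0
```

Request:
{"fn": "move_arm", "kwargs": {
  "rows": [
    [[0,0,-0.5],0,0.3],
    [[0,0,-0.5],0,0.3],
    [[0,0,0],0,0.3],
    [[0,0,0],0,0.3]
  ]
}}

```text
time_s: 30.72
ee_pos: [0.524, 0.0412, 0.1348]
tool_rot: [-0.0, 0.965, 0.263, -0.0]
contact_force: [-0.1, -0.5, -1.2]
gripper_width: 0.574
grasp_force: 15.0
```

Run:
```python
from col import *
o=arm.get_obs();ee=o['ee_pos'];print(ee,o['grasp_force'],o['tool_rot'],o['contact_force'])
e=grab('scene','l1');f=grab('side','l2')
zl=ee[2]-.005+.0545
for n,d in(('scene',e),('side',f)):
    s=proj(d,[ee[0],ee[1],zl]); 
    for sm in(60,110):
        p,b=hullc(d,tuple(int(v) for v in s),28,sm);print(n,s,p,b,ray(d,p,zl)[:2])
    t=np.linspace(0,2*np.pi,40);P=np.array([proj(d,[ee[0]+.025*np.cos(a),ee[1]+.025*np.sin(a),ee[2]+.057]) for a in t]);print('top bbox if centred',P.min(0),P.max(0))
A=e['color'][90:240,210:360];B=f['color'][120:270,200:350]
cv2.imwrite('pics/l.png',cv2.resize(np.hstack([A,B]),None,fx=2.6,fy=2.6,interpolation=cv2.INTER_CUBIC))
```

```text
[0.52399025 0.04121157 0.13483721] 14.991034061531536 [-9.41858830e-05  9.64818952e-01  2.62915156e-01 -3.56242740e-05] [-0.12677939 -0.50866897 -1.24167927]
scene [300.68930808 165.74006786] (300.89957264957263, 165.46581196581195) [290 155  23  22 404] [0.52315032 0.04066722]
scene [300.68930808 165.74006786] (300.9451754385965, 165.22938596491227) [290 155  23  21 398] [0.52265715 0.04005871]
top bbox if centred [288.1606476  155.25047079] [313.4522336 170.4830078]
side [269.00672445 171.18650732] (262.7599502487562, 173.2512437810945) [254 162  20  21 270] [0.51127408 0.03581547]
side [269.00672445 171.18650732] (262.44541484716154, 172.56113537117903) [254 162  19  20 225] [0.5107334  0.03795059]
top bbox if centred [256.35412343 160.32735642] [281.47737727 176.65522963]
```

Request:
{"fn": "move_arm", "kwargs": {
  "rows": [
    [[0.08,-0.5,0],0,0.3],
    [[0.06,-0.5,0],0,0.3],
    [[0,0,-0.8],0,0.3],
    [[0,0,-0.8],0,0.3],
    [[0,0,0],0,0.3]
  ]
}}

```text
time_s: 31.45
ee_pos: [0.5252, 0.021, 0.1007]
tool_rot: [-0.001, 0.965, 0.263, -0.002]
contact_force: [-0.5, -0.5, -1.0]
gripper_width: 0.572
grasp_force: 15.0
```

Run:
```python
from col import *
o=arm.get_obs();ee=o['ee_pos'];print(ee,o['contact_force'])
e=grab('scene','n1');f=grab('side','n2')
zl=ee[2]-.005+.0545
p,b=hullc(e,tuple(int(v) for v in proj(e,[ee[0],ee[1],zl])),20,110);print(p,b,ray(e,p,zl))
A=e['color'][140:240,230:360];B=f['color'][150:250,210:340]
cv2.imwrite('pics/n.png',cv2.resize(np.hstack([A,B]),None,fx=3,fy=3,interpolation=cv2.INTER_CUBIC))
```

```text
[0.52524942 0.02096259 0.10069339] [-0.5392412  -0.5437692  -1.00593988]
(294.2740196078431, 173.62745098039215) [284 164  21  20 360] [0.52505988 0.01961836 0.15019339]
```

View pics/n.png

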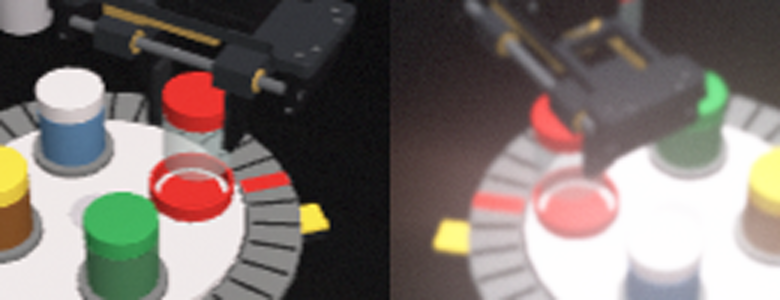

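Request:
{"fn": "move_arm", "kwargs": {
  "rows": [
    [[0.05,0.03,-0.3],0,0.3],
    [[0,0,-0.3],0,0.3],
    [[0,0,-0.1],0,0.3],
    [[0,0,0],0,0.3]
  ]
}}

```text
time_s: 32.05
ee_pos: [0.5277, 0.0213, 0.0887]
tool_rot: [-0.0, 0.965, 0.263, -0.0]
contact_force: [-0.2, -0.1, -1.5]
gripper_width: 0.571
grasp_force: 15.0
```

Request:
{"fn": "move_arm", "kwargs": {
  "rows": [
    [[0,0,-0.1],0,0.3],
    [[0,0,-0.1],0,0.3],
    [[0,0,0],0,0.3]
  ]
}}

```text
time_s: 32.42
ee_pos: [0.5277, 0.0213, 0.0847]
tool_rot: [-0.0, 0.965, 0.263, -0.0]
contact_force: [-0.3, 0.1, -2.8]
gripper_width: 0.574
grasp_force: 15.0
```

Request:
{"fn": "move_arm", "kwargs": {
  "rows": [
    [[0,0,-0.1],0,0.3],
    [[0,0,0],0,0.3],
    [[0,0,0],0,0.3]
  ]
}}

```text
time_s: 32.8
ee_pos: [0.5279, 0.0214, 0.0829]
tool_rot: [-0.0, 0.965, 0.263, 0.0]
contact_force: [0.6, 0.4, -3.1]
gripper_width: 0.566
grasp_force: 15.0
```

Request:
{"fn": "move_arm", "kwargs": {
  "rows": [
    [[-0.05,0.02,-0.1],0,0.3],
    [[0,0,0],0,0.3],
    [[0,0,0],0,0.3]
  ]
}}

```text
time_s: 33.17
ee_pos: [0.5268, 0.0218, 0.0809]
tool_rot: [-0.0, 0.965, 0.263, 0.0]
contact_force: [-0.2, 0.1, -1.7]
gripper_width: 0.57
grasp_force: 15.0
```

Request:
{"fn": "move_arm", "kwargs": {
  "rows": [
    [[0,0,-0.1],0,0.3],
    [[0,0,0],0,0.3],
    [[0,0,0],0,0.3]
  ]
}}

```text
time_s: 33.55
ee_pos: [0.5268, 0.0217, 0.0788]
tool_rot: [-0.0, 0.965, 0.263, -0.0]
contact_force: [-0.9, -0.3, -1.5]
gripper_width: 0.569
grasp_force: 15.0
```

Request:
{"fn": "move_arm", "kwargs": {
  "rows": [
    [[0,0,-0.1],0,0.3],
    [[0,0,0],0,0.3],
    [[0,0,0],0,0.3]
  ]
}}

```text
time_s: 33.92
ee_pos: [0.5268, 0.0218, 0.0768]
tool_rot: [-0.0, 0.965, 0.263, -0.0]
contact_force: [0.1, 0.0, -2.0]
gripper_width: 0.57
grasp_force: 15.0
```

Request:
{"fn": "move_arm", "kwargs": {
  "rows": [
    [[0,0,-0.1],0,0.3],
    [[0,0,-0.1],0,0.3],
    [[0,0,0],0,0.3],
    [[0,0,0],0,0.3]
  ]
}}

```text
time_s: 34.42
ee_pos: [0.5268, 0.0218, 0.0728]
tool_rot: [-0.0, 0.965, 0.263, -0.0]
contact_force: [-0.0, -0.2, -2.1]
gripper_width: 0.573
grasp_force: 15.0
```

Request:
{"fn": "move_arm", "kwargs": {
  "rows": [
    [[0,0,-0.06],0,0.3],
    [[0,0,0],0,0.3],
    [[0,0,0],0,0.3]
  ]
}}

```text
time_s: 34.8
ee_pos: [0.5268, 0.0217, 0.0717]
tool_rot: [-0.0, 0.965, 0.263, 0.0]
contact_force: [0.2, -0.1, -2.3]
gripper_width: 0.57
grasp_force: 15.0
```

Request:
{"fn": "move_arm", "kwargs": {
  "rows": [
    [[0,0,-0.04],0,0.3],
    [[0,0,0],0,0.3],
    [[0,0,0],0,0.3]
  ]
}}

```text
time_s: 35.17
ee_pos: [0.5268, 0.0217, 0.0708]
tool_rot: [-0.0, 0.965, 0.263, -0.0]
contact_force: [-0.3, -0.2, -2.8]
gripper_width: 0.57
grasp_force: 15.0
```

Request:
{"fn": "move_arm", "kwargs": {
  "rows": [
    [[0,0,-0.04],0,0.3],
    [[0,0,0],0,0.3],
    [[0,0,0],0,0.3]
  ]
}}

```text
time_s: 35.55
ee_pos: [0.5268, 0.0218, 0.07]
tool_rot: [-0.0, 0.965, 0.263, -0.0]
contact_force: [0.5, 0.4, -3.1]
gripper_width: 0.57
grasp_force: 15.0
```

Request:
{"fn": "move_arm", "kwargs": {
  "rows": [
    [[0,0,-0.03],0,0.3],
    [[0,0,0],0,0.3],
    [[0,0,0],0,0.3]
  ]
}}

```text
time_s: 35.92
ee_pos: [0.5271, 0.0218, 0.0698]
tool_rot: [0.0, 0.965, 0.263, 0.0]
contact_force: [-1.8, -0.4, 4.4]
gripper_width: 0.569
grasp_force: 15.0
```

Contact at the expected height, so the pot is home. I'll release and lift.

Request:
{"fn": "move_arm", "kwargs": {
  "rows": [
    [[0,0,0],0,0.62],
    [[0,0,0],0,0.7],
    [[0,0,0],0,0.85],
    [[0,0,0],0,0.85],
    [[0,0,0],0,0.85]
  ]
}}

```text
time_s: 36.55
ee_pos: [0.5268, 0.0218, 0.0694]
tool_rot: [-0.0, 0.965, 0.263, 0.0]
contact_force: [0.2, -0.2, 0.2]
gripper_width: 0.839
grasp_force: 0.0
```

Request:
{"fn": "move_arm", "kwargs": {
  "rows": [
    [[0,0,0.2],0,0.85],
    [[0,0,0.6],0,0.85],
    [[0,0,1],0,0.85],
    [[0,0,1],0,0.85],
    [[0,0,1],0,0.85]
  ]
}}

```text
time_s: 37.17
ee_pos: [0.527, 0.0218, 0.1471]
tool_rot: [0.0, 0.965, 0.263, 0.0]
contact_force: [0.8, -0.2, -1.4]
gripper_width: 0.846
grasp_force: 0.0
```

Request:
{"fn": "move_arm", "kwargs": {
  "rows": [
    [[0,0,1],0,0.85],
    [[0,0,1],0,0.85],
    [[0,0,1],0,0.85],
    [[0,0,0],0,0.85],
    [[0,0,0],0,0.85]
  ]
}}

```text
time_s: 37.8
ee_pos: [0.5266, 0.0217, 0.2052]
tool_rot: [-0.0, 0.965, 0.263, -0.0]
contact_force: [0.7, -0.1, 0.7]
gripper_width: 0.848
grasp_force: 0.0
```

```bash
python3 q.py
python3 - <<'E'
from col import *
e=load('q')
for x,s in blobs(e['color'],'red',30):
    if 190<x[0]<350 and 140<x[1]<270: print('red',x,s,ray(e,x,.1195)[:2])
p,b=hullc(e,tuple(int(v) for v in proj(e,[.526,.021,.1195])),20,110);print(p,b,[ray(e,p,z)[:2] for z in(.1195,.1335)])
E
```

```text
yellow [226.8, 198.6] 420 0.0731 0.9
green [270.0, 215.1] 470 0.0732 -0.3
[-0.3  0.1 -0.7]
red [195.6, 140.7] [190, 136, 12, 11, 111] [ 0.64301297 -0.24621911]
red [293.9, 192.6] [280, 176, 28, 38, 610] [0.53835947 0.04054843]
red [318.2, 200.2] [310, 197, 17, 7, 79] [0.50812545 0.0861194 ]
(293.1000719942404, 187.13066954643628) [280 176  27  25 431] [array([0.53055129, 0.02464935]), array([0.53937383, 0.03866648])]
```

Run:
```python
from col import *
e=load('q');t=np.linspace(0,6.28,80)
P=np.array([proj(e,[.526+.025*np.cos(a),.021+.025*np.sin(a),.127]) for a in t]);print(P.min(0),P.max(0))
h=cv2.cvtColor(e['color'],cv2.COLOR_BGR2HSV);m=cv2.inRange(h,(0,110,90),(9,255,255))|cv2.inRange(h,(171,110,90),(180,255,255))
for y in range(174,196): 
    r=np.where(m[y,270:309])[0]; print(y,r.min()+270 if len(r) else None,r.max()+270 if len(r) else None,end='; ')
```

```text
[282.26567628 175.36654494] [305.89971674 190.46010037]
174 None None; 175 None None; 176 290 299; 177 287 302; 178 286 304; 179 285 305; 180 284 306; 181 284 306; 182 284 306; 183 284 306; 184 284 306; 185 284 306; 186 284 306; 187 284 306; 188 284 306; 189 284 306; 190 285 305; 191 285 305; 192 286 304; 193 285 303; 194 283 302; 195 282 300;
```

```bash
python3 -c "
from workcell import arm
print(arm.hand_in())"
```

```text
the job is handed in; nothing more can be done
None
```

I turned the carousel so the red place faces the pointer (within about 1° by the camera), set the red pot in the collar about 2 mm from centre, released it with the arm clear, and handed the job in at about 38 s; no verdict was returned.

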